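Tighten the hold-down clamp of a valve manifold

ROBOT

A 6-joint arm with a two-finger parallel gripper is mounted at the origin on the work surface. World frame = base frame: x ahead of the robot, y to its left, z up, the work surface at z = 0. Lengths are in m, angles in degrees, forces in N, time in s.
With the tool pointing down it reaches from about 0.325 to 0.775 m from the base axis. Payload 5.5 kg.
Tool frame: the origin (TCP) lies at the centre of the arm's flange, where the gripper is bolted on; the fingertips stand 182 mm ahead of it and the grasp point (between the pads) lies 163 mm ahead of it; z points along the fingers, y is the direction in which the jaws open and shut (so a half turn about z gives the same grasp; the last joint's range is limited). The gripper opens to 88 mm and grips with 3 to 60 N. Pads are 20 mm wide; open, the fingers measure 115 mm over their backs; the gripper's body (75 mm by 178 mm) begins 61 mm behind the grasp point.
Start: joints at [71.064, 5.22, 70.514, -0, 104.267, -3.249], TCP at [0.162, 0.578, 0.405] pointing down, gripper open.
Joint ranges: [-164.24, 164.24], [-49.07, 125.15], [9.68, 141.18], [-86.29, 266.29], [3.28, 154.24], [-151.56, 151.56]. Speed limits (degrees/s): [147.25, 147.25, 172.46, 180, 180, 180].

INTERFACE

Orientations are given as [roll, pitch, yaw] about the fixed x, y, z axes, in that order (R = Rz(yaw) Ry(pitch) Rx(roll)).
In Python, from station import r gives the robot as it stands. The module is installed in compiled form; this text tells all that it offers. Calls block until the motion is done:
- r.reach(position, orientation): joint-space move of the TCP to a pose.
- r.servo_line(position, rotation=None, speed=0.15): straight line of the TCP; rotation=None keeps the orientation; speed is the mean speed in m/s.
- r.move_joints(angles): joint-space move.
- r.let_go() and r.grab(squeeze=None): open the fingers fully, or close them until they stop; squeeze is the grip in N (None keeps the last).
- r.wait(seconds).
- r.inverse_kinematics(position, orientation): joint angles nearest the present ones, or None.
- r.sense(): the state.
- r.snapshot(name): name is "scene" or "side" or "wrist"; returns a dict with "frame" (480x640x3 uint8, red, green, blue), "fx", "fy", "cx", "cy" (pixels), "R" (3x3) and "t" (3): a world point X has camera coordinates R X + t. Camera axes: x right, y down, z forward; pixel columns grow to the right and rows downward; lengths in m; the calibration is good to about 2 mm. A picture is of the moment at which its call begins. There is no depth.
A pose or a line that the arm cannot do raises r.IKError and nothing moves.
- r.hand_in(): hands the job in, once; it reports no verdict.
The state is a dict: "clock": time; "joints": joint angles; "joint_vel": joint speeds; "joint_torque": joint torques, N m; "tcp_pos": TCP position; "orientation": TCP orientation; "contact_force": force on the tool from outside, world axes, zero at the start; "torque": the same for the moment, N m; "opening": finger opening in m.
Only numpy, scipy, OpenCV 4.12 (cv2) and the standard library are available. Lean on these libraries where they do the work, as an engineer would, in place of code of your own. Each camera call takes 0.05 s, during which the arm holds its last target.

TASK

Tighten the clamp knob of the valve manifold, the unit with the rows of orange push-in fittings: turn it clockwise until it becomes stiff, then 30 degrees more and no further, and let go. Leave the knob of the other clamp, the one that holds the white sensor box, as it is.

Things in the scene. Friction and masses are not known exactly. Their poses are not given: they have to be found in the camera images.
- manifold_knob_grip (a point): Grip point of the knob to tighten: on its vertical axis, 107 mm above the table, turning with it. The knob is a black upright bar 46 mm long (x axis) and 14 mm thick (y axis; fingers close along y), from 84 to 122 mm above the table, on a 44 mm hub. Clockwise from above it runs freely (0.02 N m) for 5 to 46 degrees, then is snug and resists with a constant 0.3 N m. It stays where left, but its bar flexes 4 degrees under that load.
- manifold_knob_washer (a joint): Turn of the steel washer (68 mm across, 70 to 76 mm high, red tick) under that knob, rad, clockwise from above positive. 0 at the start, tick in line with the white mark on the blue strap; it stays 0 while the knob runs freely and turns with the knob once snug, so it is the extra turn past snug (30 degrees = 0.524). The whole turn is under 90 degrees: one grasp, 60 N or more.
- manifold_station: Aluminium plate (250 x 116 x 12 mm) fixed to the table, with clamp post, blue strap, knob, and to its +x the beige valve manifold with dark valves and ten orange fittings, top 93 mm above the table. Origin: on the knob's axis, at table height; z up. It may stand left or right of the other clamp. Nothing within 120 mm of the knob's axis is higher than 95 mm, save the knob.
- sensor_knob_tip (a point): The other clamp's knob, to be left alone: identical knob, plate and strap, but it holds a steel block with a white sensor box with a dark display. This point is on the +x end of its bar, 20 mm from that knob's axis, 107 mm above the table; its x axis points out along the bar.

How it is judged (in metres and radians):
On the way:
1. the knob has become snug: the washer has begun to turn with it (value of joint manifold_knob_washer above 0.05 rad).
At the end, for the whole second after the job is handed in: The manifold's knob has been turned 30 degrees past snug, within 10.5 degrees (washer at 0.34 to 0.71 rad), and released; the other clamp's knob is within 6 mm at its tip of where it was (value of joint manifold_knob_washer between 0.34 and 0.71 rad and distance of sensor_knob_tip from where it was at the start of the episode below 0.006 m); the robot touches nothing.
It fails at once if the manifold's knob was turned more than 40.5 degrees past snug (value of joint manifold_knob_washer above 0.71 rad).
It fails at once if the other clamp's knob was turned (distance of sensor_knob_tip from where it was at the start of the episode above 0.006 m).
It also fails if it takes over 45 s, if anything falls off the work surface, if the arm or the gripper's body presses on something with over 40 N, if the wrist force passes 120 N, or if a joint passes its speed limit or range.

## Working session

There is one attempt and no reset: what is moved stays moved. The work goes in short steps, each a Python script; the robot and the scene stay as the last script left them, time stands still between calls to the robot, and variables do not carry over. Pictures are saved under pics/ and viewed, and the job is handed in when it is done.

```bash
mkdir -p pics
cat > h.py <<'E'
import numpy as np, cv2, pickle
from station import r
def snap(n,f):
    s=r.snapshot(n); cv2.imwrite(f'pics/{f}.png',s['frame'][:,:,::-1]); pickle.dump(s,open(f'pics/{f}.pkl','wb')); return s
def load(f): return pickle.load(open(f'pics/{f}.pkl','rb'))
def ray(s,u,v,z):
    R=np.array(s['R']);t=np.array(s['t']);c=-R.T@t
    d=R.T@np.array([(u-s['cx'])/s['fx'],(v-s['cy'])/s['fy'],1])
    return c+d*(z-c[2])/d[2]
def proj(s,X):
    p=np.array(s['R'])@np.array(X)+np.array(s['t']); return p[0]/p[2]*s['fx']+s['cx'],p[1]/p[2]*s['fy']+s['cy']
def crop(f,x0,y0,x1,y1,k,o):
    i=cv2.imread(f'pics/{f}.png')[y0:y1,x0:x1]; cv2.imwrite(f'pics/{o}.png',cv2.resize(i,None,fx=k,fy=k,interpolation=cv2.INTER_CUBIC))
E
python3 - <<'E'
from h import *
for n in ("scene","side","wrist"):
    s=snap(n,n+'0'); print(n,-np.array(s['R']).T@s['t'])
print(r.sense())
E
```

```text
scene [ 0.9631996  -0.2997465   0.65453555]
side [ 0.17607418 -0.67451015  0.5911328 ]
wrist [0.08914878 0.59888875 0.38314986]
{'clock': 0.15, 'joints': array([ 7.10639324e+01,  5.25392943e+00,  7.05641963e+01, -7.79304190e-04,
        1.04267419e+02, -3.24769046e+00]), 'joint_vel': array([-0.02817667,  0.01785597, -0.33053864,  0.02211056,  0.0505214 ,
       -0.04385946]), 'joint_torque': array([ 2.16446759e-03, -4.47043383e+01, -4.06908739e+01,  6.99237711e-02,
        2.74802372e-02, -1.33136095e-04]), 'tcp_pos': array([0.16225398, 0.57769904, 0.40377688]), 'orientation': array([-1.79914550e+02, -4.09198042e-03,  1.64311428e+02]), 'contact_force': array([-0.59457936, -0.42744288,  0.38615369]), 'torque': array([-0.01747215,  0.02038251,  0.01619557]), 'opening': 0.08797962955092099}
```

View pics/scene0.png

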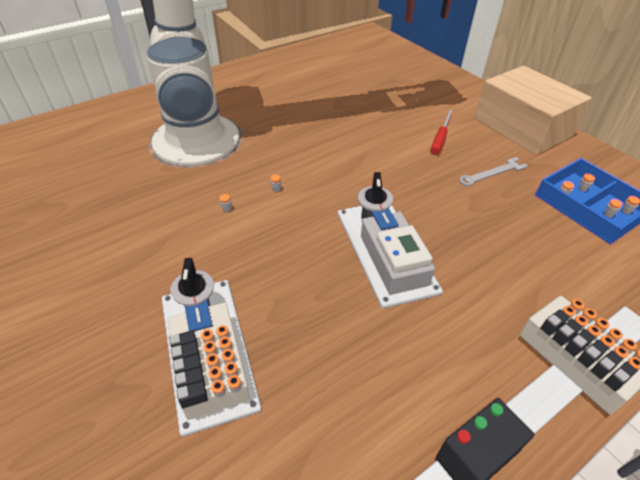

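View pics/side0.png

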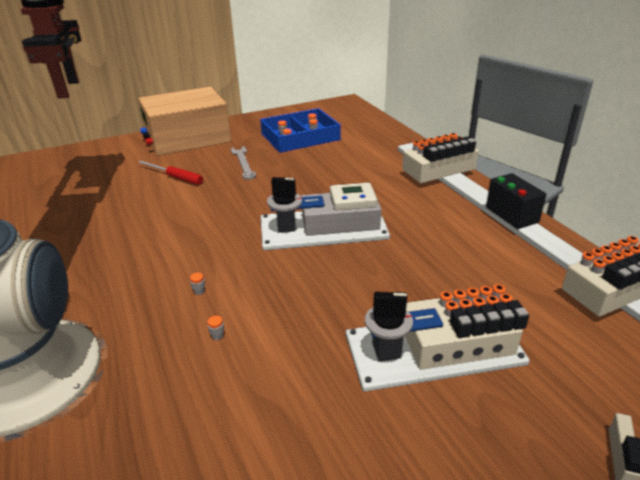

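View pics/wrist0.png

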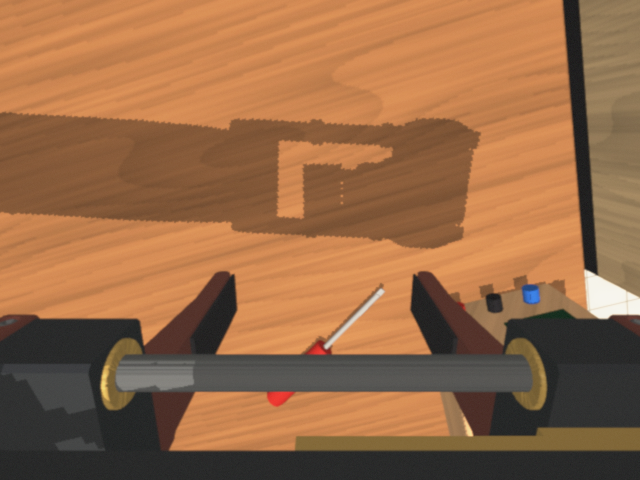

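The manifold's clamp is at scene (192,285) and side (388,325). The sensor's clamp is at scene (376,195) and side (285,200). I'll zoom in.

Run:
```python
from h import *
crop('scene0',150,245,270,335,6,'c1'); crop('side0',345,280,445,355,8,'c2')
```

```text
(no output)
```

View pics/c1.png

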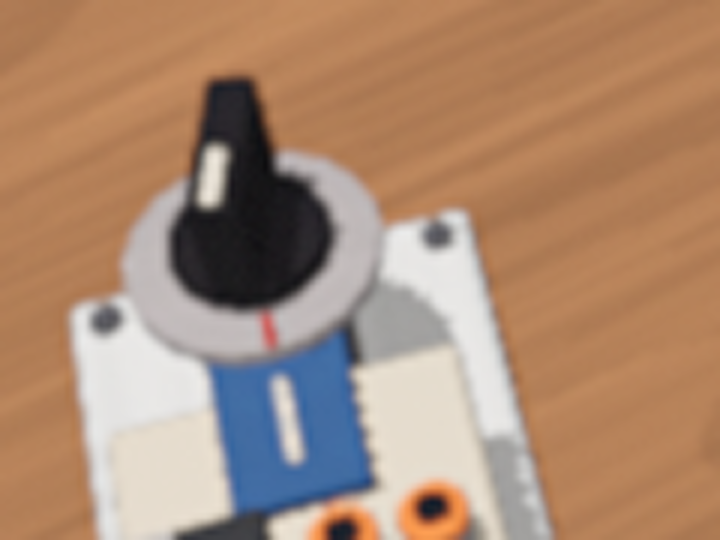

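View pics/c2.png

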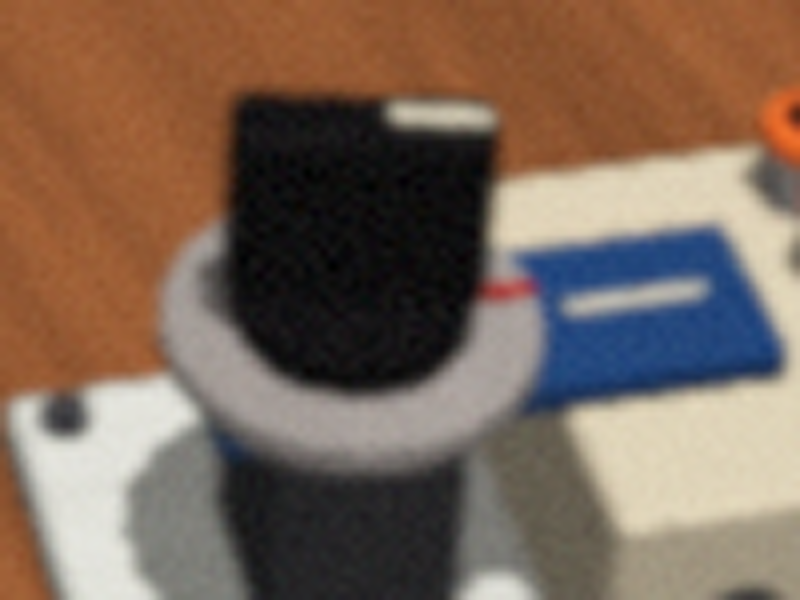

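Run:
```python
from h import *
s=load('scene0');d=load('side0')
a=lambda u,v:(150+u/6-.4,245+v/6-.4)
b=lambda u,v:(345+u/8-.4,280+v/8-.4)
print('washer',ray(s,*a(254,248),.076),ray(d,*b(353,328),.076))
print('bar far end mid, scene',ray(s,*a(230,79),.122),'mark',ray(s,*a(218,145),.122),ray(s,*a(208,208),.122))
print('side mark',ray(d,*b(388,115),.122),ray(d,*b(495,117),.122),'edge',ray(d,*b(240,97),.122),ray(d,*b(495,100),.122))
print('strap mark',ray(d,*b(565,307),.07),ray(d,*b(708,287),.07),ray(s,*a(280,378),.07),ray(s,*a(293,462),.07))
for f in ('scene0','side0'):
    i=cv2.imread(f'pics/{f}.png').astype(float); i=np.clip(255*(i/255)**.45,0,255).astype('uint8')
    x,y=(170,250) if f[1]=='c' else (365,285)
    cv2.imwrite(f'pics/g_{f}.png',cv2.resize(i[y:y+60,x:x+60],None,fx=10,fy=10,interpolation=cv2.INTER_CUBIC))
```

```text
washer [ 0.48671438 -0.20771944  0.076     ] [ 0.48802494 -0.21439892  0.076     ]
bar far end mid, scene [ 0.46988571 -0.19770859  0.122     ] mark [ 0.48895782 -0.20919461  0.122     ] [ 0.50660611 -0.21940262  0.122     ]
side mark [ 0.49295275 -0.21315414  0.122     ] [ 0.50889061 -0.22185043  0.122     ] edge [ 0.47288605 -0.19761157  0.122     ] [ 0.51134123 -0.21806979  0.122     ]
strap mark [ 0.52828734 -0.22152811  0.07      ] [ 0.55411458 -0.22876076  0.07      ] [ 0.52484135 -0.2184462   0.07      ] [ 0.55036396 -0.22630683  0.07      ]
```

View pics/g_scene0.png

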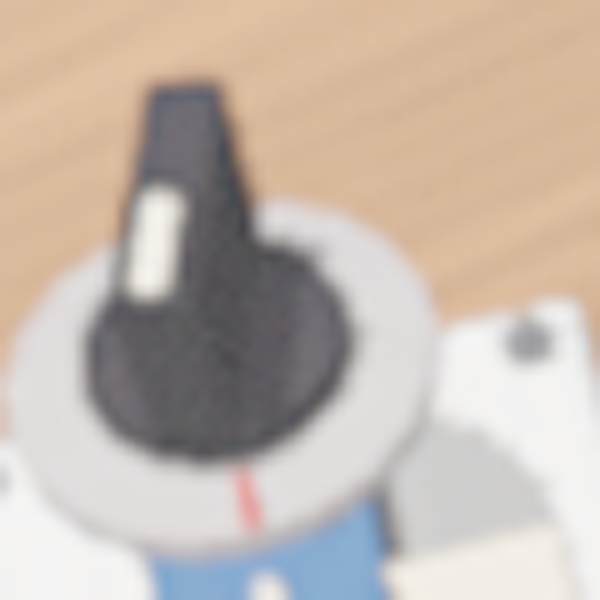

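View pics/g_side0.png

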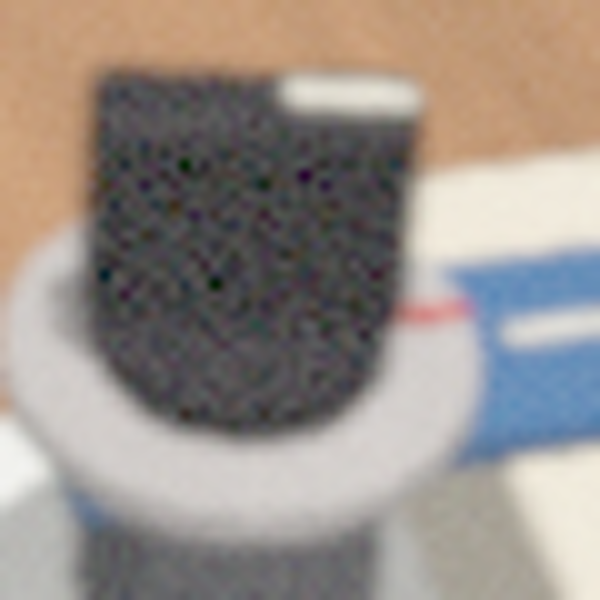

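Run:
```python
from h import *
w=load('wrist0'); print(w['fx'],np.round(w['R'],3))
from scipy.spatial.transform import Rotation as Ro
Rt=Ro.from_euler('xyz',[-179.9,0,164.3],degrees=True).as_matrix(); print(np.round(w['R']@Rt,3), Rt.T@(-np.array(w['R']).T@w['t']-np.array([.16225,.5777,.4038])))
yaw=150
c=np.array([.489,-.209]); q=np.deg2rad(yaw); x=np.array([np.cos(q),np.sin(q)])
p=c-x*0.10
print(p,r.inverse_kinematics([*p,.40],[180,0,yaw]), r.inverse_kinematics([*c,.279],[180,0,yaw]), r.inverse_kinematics([*c,.279],[180,0,yaw-85]))
```

```text
353.2689561485169 [[ 0.272  0.962 -0.003]
 [ 0.925 -0.26   0.279]
 [ 0.267 -0.078 -0.96 ]]
[[-0.001  1.     0.001]
 [-0.96  -0.001 -0.279]
 [-0.279 -0.001  0.96 ]] [0.07610763 0.00065305 0.02064904]
[ 0.57560254 -0.259     ] [-27.313819    10.05955721  65.71944197   0.         104.22100082
 -87.313819  ] [-26.80769967  -4.64034872  93.1390927    0.          91.50125602
 -86.80769967] [-26.80769967  -4.64034872  93.1390927    0.          91.50125602
  -1.80769967]
```

Run:
```python
from h import *
yaw=150
c=np.array([.489,-.209]); q=np.deg2rad(yaw); x=np.array([np.cos(q),np.sin(q)])
r.reach([*(c-x*.07),.38],[180,0,yaw]); r.wait(.3)
s=snap('wrist','w1'); st=r.sense(); print(st['clock'],st['tcp_pos'],st['orientation'],st['torque'],st['contact_force']); print(proj(s,[*c,.122]))
```

```text
3.675 [ 0.54969652 -0.24383225  0.38000162] [-1.79999614e+02 -2.56611976e-04  1.50015931e+02] [-0.01954895  0.04337949  0.05029525] [0.0503304  0.2598423  0.35348118]
(np.float64(322.2607453185288), np.float64(143.0294495584693))
```

View pics/w1.png

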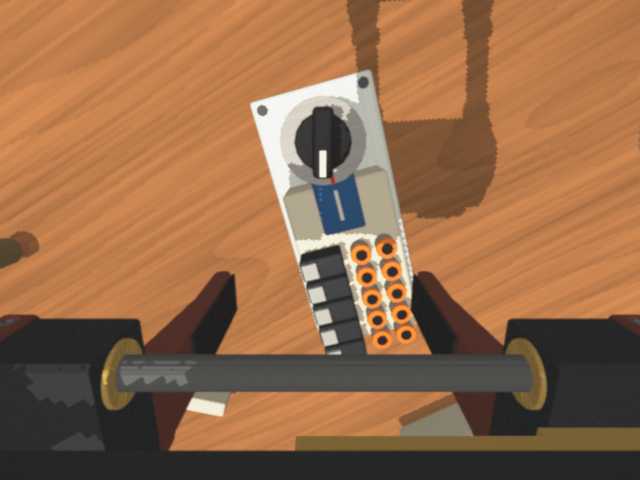

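Run:
```python
from h import *
i=cv2.imread('pics/w1.png').astype(float); i=(255*(i/255)**.5).astype('uint8')
cv2.imwrite('pics/w1c.png',cv2.resize(i[85:195,265:375],None,fx=5.4,fy=5.4,interpolation=cv2.INTER_CUBIC))
```

```text
(no output)
```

View pics/w1c.png

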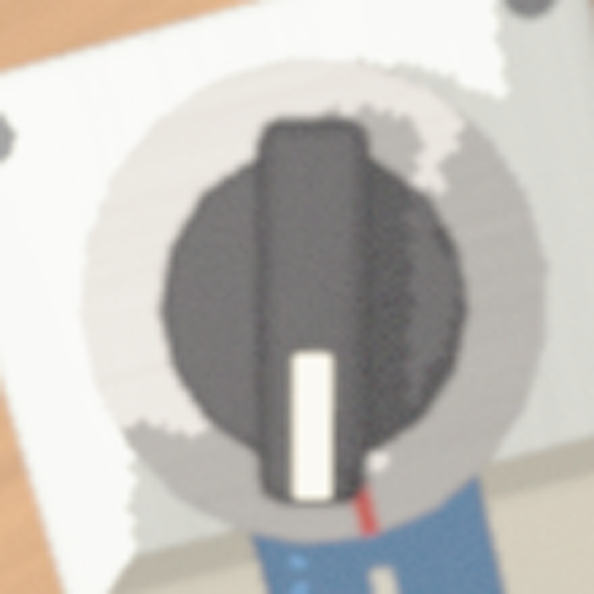

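Run:
```python
from h import *
s=load('w1');a=lambda u,v:(265+u/5.4-.4,85+v/5.4-.4)
print('bar',ray(s,*a(312,311),.122),'washer',ray(s,*a(314.5,300),.076))
A=ray(s,*a(312,120),.122);B=ray(s,*a(312,502),.122);print(np.linalg.norm(A-B),np.degrees(np.arctan2(*(B-A)[1::-1])))
A=ray(s,*a(312,353),.122);B=ray(s,*a(313,498),.122);print(np.degrees(np.arctan2(*(B-A)[1::-1])))
A=ray(s,*a(314.5,300),.076);B=ray(s,*a(370,532),.076);print('tick',np.degrees(np.arctan2(*(B-A)[1::-1])))
```

```text
bar [ 0.48858251 -0.20867005  0.122     ] washer [ 0.48832716 -0.20830018  0.076     ]
0.044517859013498626 -30.092641005955834
-29.686488102283054
tick -16.15570070223373
```

Run:
```python
from h import *
c=[.4885,-.2085]
r.reach([*c,.34],[180,0,150]); r.servo_line([*c,.279],speed=.1); r.wait(.2)
s=r.sense(); print(s['tcp_pos'],s['contact_force'],s['torque'],s['clock'])
r.grab(60); r.wait(.3)
s=r.sense(); print(s['tcp_pos'],s['orientation'],s['contact_force'],s['torque'],s['opening'],s['clock'],s['joints'])
snap('scene','s2');snap('side','d2');snap('wrist','w2')
i=[cv2.imread('pics/s2.png')[230:350,140:280],cv2.imread('pics/d2.png')[240:360,320:460]]
cv2.imwrite('pics/m2.png',cv2.resize(np.hstack(i),None,fx=2.8,fy=2.8,interpolation=cv2.INTER_CUBIC))
```

```text
[ 0.48868972 -0.20858047  0.27998999] [-0.79429493  0.31205385  0.58251643] [-0.00462141 -0.02509166 -0.01103754] 5.05
[ 0.48839379 -0.2086997   0.27902767] [-1.79969796e+02 -1.69910336e-04  1.49983982e+02] [-1.05797499 -2.39812007  0.85271502] [-0.50622368  0.30171981  0.00660713] 0.014093309145800422 6.475 [-2.67987625e+01 -4.74495004e+00  9.32351847e+01 -3.01575374e-02
  9.15116299e+01 -8.67835394e+01]
```

View pics/m2.png

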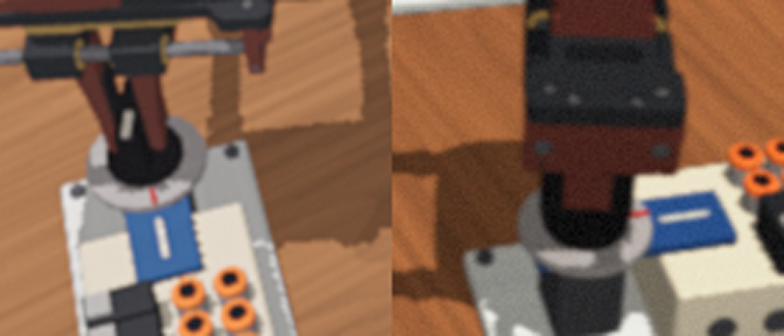

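View pics/w2.png

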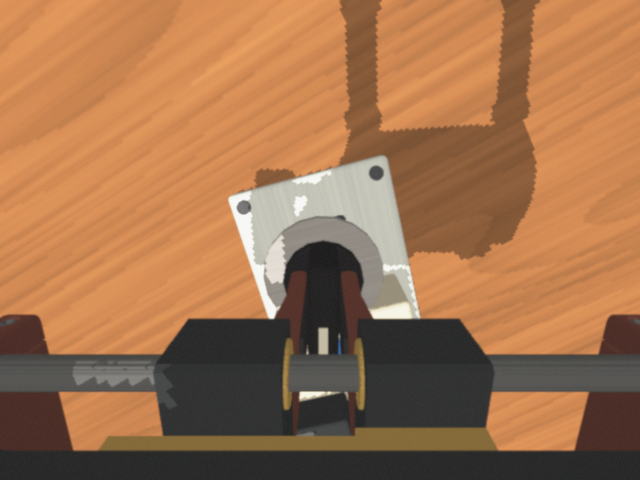

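The bar is gripped (opening 14.1 mm) and the tick is still on the mark. Next I'll turn in small steps, watching the moment about z, and stop at snug.

Run:
```python
from h import *
j=np.array(r.sense()['joints']); j0=j[5]; out=[]
for k in range(1,26):
    j[5]=j0+2*k; r.move_joints(j); r.wait(.1); s=r.sense()
    out.append((2*k,round(s['joints'][5]-j0,2),round(s['torque'][2],3),round(s['clock'],2)))
    if abs(s['torque'][2])>.2: break
for o in out: print(o)
print(s['contact_force'],s['torque'],s['tcp_pos'])
```

```text
(2, np.float64(1.96), np.float64(-0.053), 6.97)
(4, np.float64(3.95), np.float64(-0.009), 7.33)
(6, np.float64(5.95), np.float64(-0.028), 7.67)
(8, np.float64(7.95), np.float64(-0.036), 8.03)
(10, np.float64(9.95), np.float64(-0.01), 8.38)
(12, np.float64(11.95), np.float64(0.005), 8.72)
(14, np.float64(13.94), np.float64(-0.046), 9.07)
(16, np.float64(15.95), np.float64(0.006), 9.43)
(18, np.float64(17.94), np.float64(0.019), 9.78)
(20, np.float64(19.95), np.float64(0.045), 10.12)
(22, np.float64(21.94), np.float64(-0.008), 10.47)
(24, np.float64(23.95), np.float64(0.032), 10.82)
(26, np.float64(25.95), np.float64(-0.028), 11.18)
(28, np.float64(27.95), np.float64(0.026), 11.53)
(30, np.float64(29.94), np.float64(0.003), 11.88)
(32, np.float64(31.95), np.float64(0.014), 12.22)
(34, np.float64(33.95), np.float64(-0.008), 12.57)
(36, np.float64(35.95), np.float64(0.05), 12.93)
(38, np.float64(37.94), np.float64(-0.041), 13.28)
(40, np.float64(39.94), np.float64(0.049), 13.62)
(42, np.float64(41.94), np.float64(0.047), 13.97)
(44, np.float64(43.93), np.float64(0.043), 14.32)
(46, np.float64(45.92), np.float64(0.221), 14.68)
[ 4.7579446   0.90952892 -1.18117751] [ 0.15113081 -0.9747626   0.2205575 ] [ 0.48853722 -0.20859406  0.27904956]
```

Run:
```python
from h import *
j=np.array(r.sense()['joints']); j0=j[5]-45.92
for a in (48,50,55,60,66):
    j[5]=j0+a; r.move_joints(j); r.wait(.15); s=r.sense()
    print(a,round(s['joints'][5]-j0,2),s['torque'].round(3),s['contact_force'].round(1),s['opening'],s['clock'])
snap('scene','s3');snap('side','d3');snap('wrist','w3')
i=[cv2.imread('pics/s3.png')[230:350,140:280],cv2.imread('pics/d3.png')[240:360,320:460]]
cv2.imwrite('pics/m3.png',cv2.resize(np.hstack(i),None,fx=2.8,fy=2.8,interpolation=cv2.INTER_CUBIC))
```

```text
48 47.94 [ 0.177 -0.845  0.257] [4.5 0.7 0.5] 0.013968536556555227 15.075
50 49.96 [ 0.085 -0.983  0.283] [ 5.3  0.4 -0.5] 0.013664581154321542 15.475
55 54.99 [ 0.107 -0.948  0.062] [ 5.9  0.8 -0.2] 0.013776756363660521 15.875
60 59.98 [ 0.099 -1.007  0.207] [ 5.6  0.1 -0.7] 0.013485184525704751 16.275
66 65.99 [ 0.081 -1.005  0.103] [ 5.9  1.2 -0.8] 0.013796455386863611 16.675
```

View pics/m3.png

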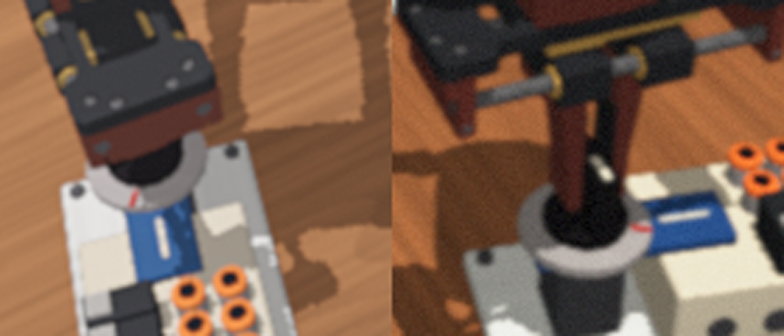

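View pics/w3.png

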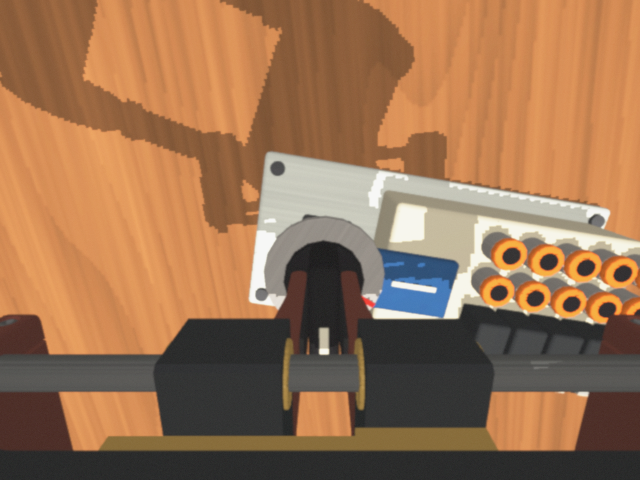

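Washer moved; I'll measure the tick angle in scene and side before the last bit.

```bash
cat >> h.py <<'E'
def tick(f,c=(.4885,-.2085)):
    s=load(f);i=s['frame'].astype(int); u,v=map(int,proj(s,[*c,.076]))
    m=(i[:,:,0]-np.maximum(i[:,:,1],i[:,:,2])).astype(float)
    w=[]
    for y in range(v-45,v+45):
        for x in range(u-60,u+60):
            p=ray(s,x,y,.076)[:2]-c; q=np.hypot(*p)
            if .024<q<.034 and m[y,x]>45 and i[y,x,0]>110: w.append((np.degrees(np.arctan2(p[1],p[0])),m[y,x],q,x,y))
    w=np.array(w); 
    if len(w)==0: return None
    return len(w),np.median(w[:,0]),np.average(w[:,0],weights=w[:,1]),w[:,0].min(),w[:,0].max(),w[:,3:].mean(0)
E
python3 - <<'E'
from h import *
for f in('scene0','s2','s3','side0','d2','d3'): print(f,tick(f))
E
```

```text
scene0 (8, np.float64(-15.709009139832016), np.float64(-15.59397460800033), np.float64(-17.787131303600635), np.float64(-13.019521702116375), array([194.5, 300.5]))
s2 (8, np.float64(-15.709009139832016), np.float64(-15.59353897183562), np.float64(-17.787131303600635), np.float64(-13.019521702116375), array([194.5, 300.5]))
s3 (9, np.float64(-39.502244263339776), np.float64(-39.24486450131098), np.float64(-42.68219753456018), np.float64(-36.287579324134796), array([186.88888889, 301.44444444]))
side0 (36, np.float64(110.74341163170817), np.float64(64.3987630007735), np.float64(-23.262581192201377), np.float64(156.80833914848316), array([381.22222222, 313.13888889]))
d2 (16, np.float64(-19.226866301081447), np.float64(-19.00595485301706), np.float64(-23.426305784126424), np.float64(-14.539143948444028), array([407.5, 316. ]))
d3 (17, np.float64(-39.05146854363621), np.float64(-39.08363598929406), np.float64(-44.515758795734904), np.float64(-34.41535608627135), array([407.64705882, 320.94117647]))
```

Measured turn is 23.7° (scene) and 20° (side), against 19° from the joint and torque. I'll go 9° further, to 75°, and check again before release.

Run:
```python
from h import *
j=np.array(r.sense()['joints']); j[5]+=9; r.move_joints(j); r.wait(.4)
s=r.sense(); print(s['torque'],s['clock'],s['joints'][5])
snap('scene','s4');snap('side','d4'); print(tick('s4'),tick('d4'))
crop('s4',150,245,230,325,7,'m4')
```

```text
[ 0.05337084 -1.03168977  0.01100242] 17.5 -11.809953072317674
(11, np.float64(-49.30263563297221), np.float64(-49.70780471689166), np.float64(-53.80851632282575), np.float64(-45.74722237034003), array([184.        , 300.54545455])) (16, np.float64(-48.49802024179066), np.float64(-48.41965484712173), np.float64(-53.759650060377076), np.float64(-43.67458462352703), array([407.3125, 323.3125]))
```

View pics/m4.png

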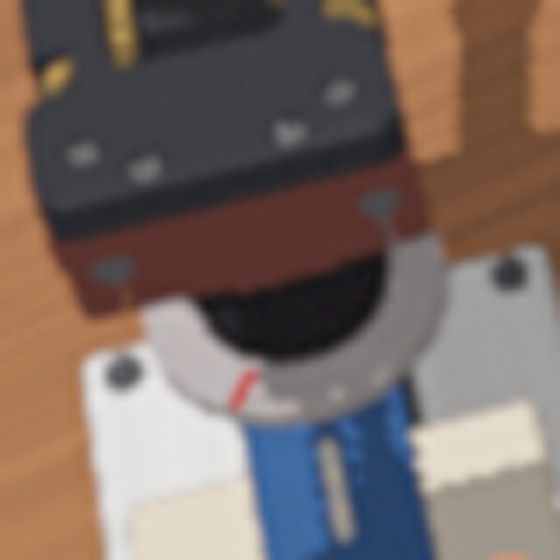

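Turn estimates are 34° (scene), 29.4° (side) and about 28–32° (joint), all inside 19.5–40.5°. Releasing now.

Run:
```python
from h import *
r.let_go(); r.wait(.2)
s=r.sense(); print(s['opening'],s['contact_force'],s['clock'],s['tcp_pos'])
p=s['tcp_pos'].copy(); p[2]=.38
r.servo_line(p,speed=.12)
q=np.deg2rad(s['orientation'][2]); p[:2]-=.07*np.array([np.cos(q),np.sin(q)])
r.servo_line(p); r.wait(.3)
snap('wrist','w5');snap('scene','s5');snap('side','d5');print(tick('w5'),tick('s5'),tick('d5'),r.sense()['clock'])
w=load('w5');u,v=map(int,proj(w,[.4885,-.2085,.1])); print(u,v)
crop('w5',u-60,v-55,u+60,v+55,5,'m5')
for f in('scene0','s5'): crop(f,340,160,440,240,4,'k'+f)
a=np.hstack([cv2.imread('pics/kscene0.png'),cv2.imread('pics/ks5.png')]);cv2.imwrite('pics/k5.png',a)
```

```text
0.0875957062010552 [ 0.35671293  0.46053965 -0.53439854] 19.0083 [ 0.48862472 -0.20862304  0.27905132]
(51, np.float64(-47.152589063718), np.float64(-47.21732910891254), np.float64(-50.27615731531423), np.float64(-44.24252664321941), array([353.82352941, 163.29411765])) (9, np.float64(-49.30263563297221), np.float64(-49.7621057384754), np.float64(-52.74095840422212), np.float64(-47.27005959458983), array([183.88888889, 300.77777778])) (36, np.float64(86.48806131592067), np.float64(50.89454025819488), np.float64(-52.49820313005633), np.float64(116.95304274493742), array([384.63888889, 310.97222222])) 21.0667
322 143
```

View pics/m5.png

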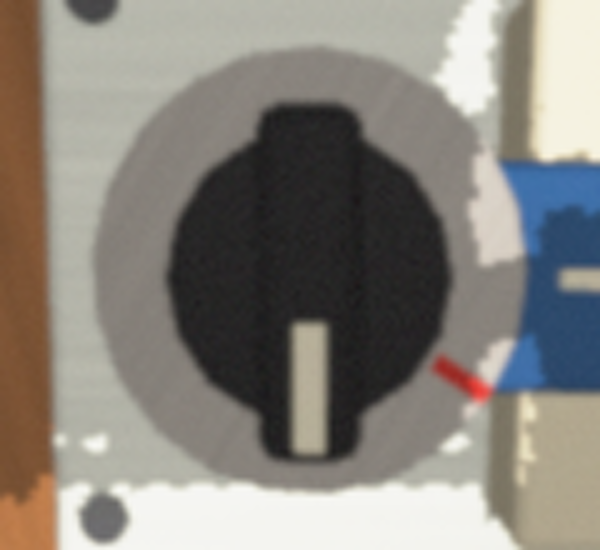

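View pics/k5.png

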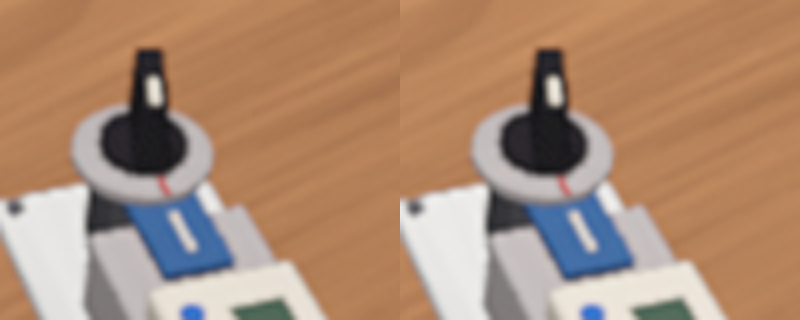

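Wrist view: the tick is at −47.2°, against −16.2° at the start, so the washer has turned about 31°. The sensor clamp's knob looks unchanged between the two scene pictures, and the arm is clear.

```bash
python3 -c "
from h import *
print(r.hand_in())"
```

```text
the job is handed in; nothing more can be done
None
```

I tightened the manifold's knob to about 31° past snug, released it and handed the job in at about 21 s. I gripped the bar at 60 N and turned it clockwise. It went stiff at about 43–46° of wrist turn, and I stopped at 75°.

- **Washer turn after release:** the wrist camera, which has the clearest view, gives about 31°. The scene camera gives about 34°. Both are inside the allowed 19.5–40.5°.
- **Side camera:** its automatic reading after release failed because it picked up wood-coloured pixels. Just before release it read about 29°.
- **Torque reading:** it was steady up to 50° of turn, reaching 0.28 N m. After that it dropped and jumped about, ending near 0.01 N m, so I relied on the camera readings of the tick instead.
- **Other clamp:** the sensor box's knob looks the same in the scene pictures from before and after.
- **Robot:** the gripper is open and about 10 cm above the clamp, touching nothing.

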